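# Put the cue desk fittings back on their own plates

### The job

The bell, the lamp hood and the switch box are each standing on another one's plate. Put each upright in the middle of its own: the bell on the round plate, the square-footed lamp hood on the square plate, and the switch box on the oblong plate, lying lengthwise along it. On the way, stand one of them down on the hexagonal cork mat to make room, set things down gently, keep them upright, and leave the lamp socket, the mug and the little pot where they are.

Things in the scene. Friction and masses are not known exactly. Their poses are not given: they have to be found in the camera images.
- bell: Brass desk bell, loose, about 0.25 kg. Round foot 68 mm across and 8 mm high, dome above it up to 40 mm, then an upright knob 20 mm in diameter from 40 to 66 mm height, the place to grip it; the knob does not move. At the start it stands on the wrong plate. Origin: centre of the underside, z up.
- hood: Red enamelled cue lamp hood, loose, about 0.2 kg, solid. Square foot 66 x 66 mm and 8 mm high, then a cone narrowing from 62 mm to 32 mm in diameter at 58 mm height, then an upright round neck 32 mm in diameter from 58 to 91 mm height, the place to grip it. Its x and y axes run along the sides of the foot. At the start it stands on the wrong plate. Origin: centre of the underside, z up.
- switch_box: Black ebonite switch box, loose, about 0.25 kg: a block 84 mm long (its x axis), 46 mm wide (its y axis), 42 mm high, with two small toggles on top reaching 59 mm height (seen only, they cannot be touched or moved). Grip it across its 46 mm width. At the start it stands on the wrong plate. Origin: centre of the underside, z up.
- round_plate: Round aluminium plate, 110 mm in diameter, 4 mm thick. Fixed to the desk, same plain metal as the other plates. Origin: centre of its underside, on the desk (z = 0).
- square_plate: Square aluminium plate, 100 x 100 mm, 4 mm thick. Fixed to the desk, same plain metal as the other plates. Origin: centre of its underside, on the desk (z = 0).
- oblong_plate: Oblong aluminium plate, 126 mm long (its x axis) by 76 mm wide (its y axis), 4 mm thick. Fixed to the desk, same plain metal as the other plates. Origin: centre of its underside, on the desk (z = 0).
- cork_mat: Hexagonal cork mat, 110 mm across its flats, 6 mm thick, fixed to the desk; empty at the start, the spare place. Origin: centre of its underside, on the desk (z = 0).
- socket: White porcelain lamp socket standing on the desk, 52 mm across the foot, 46 mm high. To be left alone. Origin: centre of its underside.
- mug: Blue china mug, 72 mm across without its handle, 85 mm high, to be left alone. Origin: centre of its underside.
- pot: Little white pot with a grey cap, 24 mm in diameter, 35 mm high, on the bare desk between two of the places, to be left alone. A fixed amber pilot light 26 mm across and 19 mm high stands on the desk likewise on the other side. Origin: centre of its underside.
Things that resemble listed ones, but are neither listed nor needed, are in the scene too. Several things look just like the switch_box: the one meant starts nearest to the robot's base.

How it is judged:
On the way:
1. one of the three things stands upright on the cork mat, let go, within 45 mm of its middle (((horizontal distance between bell and cork_mat below 0.045 m and z of bell in the frame of cork_mat below 0.011 m and angle between bell's own z axis and vertical below 0.12 rad and linear speed of bell below 0.03 m/s and contact force between the fingers and bell below 0.1 N) or (horizontal distance between hood and cork_mat below 0.045 m and z of hood in the frame of cork_mat below 0.011 m and angle between hood's own z axis and vertical below 0.12 rad and linear speed of hood below 0.03 m/s and contact force between the fingers and hood below 0.1 N) or (horizontal distance between switch_box and cork_mat below 0.045 m and z of switch_box in the frame of cork_mat below 0.011 m and angle between switch_box's own z axis and vertical below 0.12 rad and linear speed of switch_box below 0.03 m/s and contact force between the fingers and switch_box below 0.1 N))), for 0.2 s.
At the end, for the whole second after the job is handed in: Bell on round plate, hood on square, switch box on oblong: each within 15 mm of the middle, resting on the plate (5 mm), upright (0.12 rad), at rest; box along its plate within 0.25 rad, either way round; socket, mug and pot within 30 mm of their starts (horizontal distance between bell and round_plate below 0.015 m and z of bell in the frame of round_plate below 0.009 m and angle between each of bell, hood, switch_box's own z axis and vertical below 0.12 rad and linear speed of each of bell, hood, switch_box below 0.02 m/s and angular speed of each of bell, hood, switch_box below 0.2 rad/s and horizontal distance between hood and square_plate below 0.015 m and z of hood in the frame of square_plate below 0.009 m and horizontal distance between switch_box and oblong_plate below 0.015 m and z of switch_box in the frame of oblong_plate below 0.009 m and angle between the x axis of switch_box and the x axis of oblong_plate, either way round below 0.25 rad and distance of each of socket, mug, pot from where it was at the start of the episode below 0.03 m); the robot touches nothing.
It fails at once if the bell, hood or switch box is tipped by more than 0.7 rad (angle between any of bell, hood, switch_box's own z axis and vertical above 0.7 rad).
It fails at once if the bell, hood or switch box is set down or pressed on its own plate or the cork mat with more than 60 N (contact force between bell and round_plate above 60 N or contact force between any of bell, hood, switch_box and cork_mat above 60 N or contact force between hood and square_plate above 60 N or contact force between switch_box and oblong_plate above 60 N).
It fails at once if the socket, mug or pot is moved by more than 30 mm or tipped by more than 0.5 rad (distance of any of socket, mug, pot from where it was at the start of the episode above 0.03 m or angle between any of socket, mug, pot's own z axis and vertical above 0.5 rad).
It also fails if it takes over 128 s, if anything falls off the work surface, if the arm or the gripper's body presses on something with over 40 N, if the wrist force passes 120 N, or if a joint passes its speed limit or range.

### The arm

A 7-joint arm with a two-finger parallel gripper is mounted at the origin on the work surface. World frame = base frame: x ahead of the robot, y to its left, z up, the work surface at z = 0. Lengths are in m, angles in rad, forces in N, time in s.
With the tool pointing down it reaches from about 0.425 to 0.925 m from the base axis. Payload 6.8 kg.
Tool frame: the origin (TCP) lies midway between the tips of the shut fingers; the grasp point (between the pads) lies 19 mm behind it; z points along the fingers, y is the line along which they close (so a half turn about z gives the same grasp; the last joint's range is limited). The gripper opens to 85 mm and grips with 20 to 120 N. Pads are 22 mm wide; open, the fingers measure 114 mm over their backs; the gripper's body (76 mm by 85 mm) begins 54 mm behind the grasp point. The pads swing forward as they close: fully open they stand 13 mm farther back than shut.
Start: joints at [-1.364, 0.477, 0.022, 1.555, -0.011, 1.109, -0.083], TCP at [0.209, 0.642, 0.231] pointing down, gripper open.
Joint ranges: [-2.96, 2.96], [-0.34, 2.1], [-1.41, 1.46], [0.24, 2.44], [-1.37, 4.51], [0.17, 1.92], [-2.96, 2.96]. Speed limits (rad/s): [2.39, 2.39, 3.14, 3.14, 3.14, 3.14, 3.14].

### API

Orientations are given as a unit quaternion [w, x, y, z].
In Python, from workcell import robot gives the robot as it stands.
- The arm moves only by the tool servo_tool, never from a script. Its argument "deltas" is a list of rows, each a list of 7 numbers: the shift along the tool's x, y, z normalised to -1 to 1, where 1 is 20 cm, then the turn, a rotation vector about the tool's x, y, z normalised to -1 to 1, where 1 is 90 degrees, then the opening, from 0 (shut) to 1 (fully open). A call has 1 to 12 rows; each row is the pose to reach, as a shift and turn from the pose commanded when the call began, along the tool's axes at that moment; what a row does not reach only later rows make up. A row lasts 1/8 s, in which the tool goes at most 62.5 mm and 10.7 degrees, less where a joint would pass 70% of its speed; a pose out of reach is approached as far as the arm can. A call with a number of a shift or a turn outside -1 to 1 is refused whole. A call with a gripper value outside its range is refused whole. The fingers move at their own pace and stop on an object; "force" is the grip in N (left out, the last holds). Time passes only in rows, so rows that repeat a pose let the fingers close. It gives the time, the measured TCP pose, the force, the opening and the grip force at its end, in the units of the state.
- robot.state(): the state, without advancing time (a new reading comes with each control period).
- robot.camera(name): name is "side" or "top" or "wrist"; returns a dict with "color" (480x640x3 uint8, blue, green, red), "fovy" (degrees; the focal length in pixels is half the picture's height over the tangent of half this angle, whatever the lens; pixels are square), "cx", "cy" (the principal point, pixels), "R" (3x3) and "t" (3): a world point X has camera coordinates R X + t. Camera axes: x right, y down, z forward; pixel columns grow to the right and rows downward; lengths in m; the calibration is good to about 2 mm. A picture is of the moment at which its call begins. There is no depth.
- robot.job_done(): hands the job in; it is judged then, once.
Trained networks look in the newest picture that a camera, given by its name, has taken for a name from the list of things; names that differ only in an ending like _2 or _b are one class to them, and where a whole thing is asked for, a point or a joint stands for the part that bears it (a point fixed in the world has none). Each returns a list of dicts, best first, with "p" (0 to 1); they miss things now and then, are a little off and sometimes report something else, mostly with a low value. They report only what shows in the picture. A call takes as long as a camera call. They do not tell look-alikes from the thing itself.
- robot.recognise(camera, target): "at" ([column, row] as shares, 0 to 1, of the picture: columns of its width, rows of its height, amid what is visible of it).
- robot.trace(camera, target): "pixels" (480x640 bool, what is visible of it) and "at" ([column, row] as shares, 0 to 1, of the picture: columns of its width, rows of its height, amid what is visible of it).
The state is a dict: "t": time; "q": joint angles; "qd": joint speeds; "tau": joint torques, N m; "tool_pos": TCP position; "ee_rot": TCP orientation; "force": force on the tool from outside, world axes, zero at the start; "ft_torque": the same for the moment, N m; "grip_width": finger opening in m; "grasp_force": force on a finger pad.
Only numpy, scipy, OpenCV 4.12 (cv2) and the standard library are available. Lean on these libraries where they do the work, as an engineer would, in place of code of your own. Each camera call takes 0.05 s, during which the arm holds its last target. There are 200 camera calls.

## Working session

There is one attempt and no reset: what is moved stays moved. The work goes in short steps, Python scripts to look and compute and a tool call to move; the robot and the scene stay as the last step left them, time stands still between calls to the robot, and variables do not carry over. Pictures are saved under pics/ and viewed, at most 14 in all, crops included, and the job is handed in when it is done.

Besides the shell and the picture viewer there is one more tool, called after ">>>" in YAML: its name, and indented under it one key for each argument. servo_tool: Moves the arm, as the interface text tells. Its arguments: {"type":"object","properties":{"deltas":{"type":"array","items":{"type":"array","items":{"type":"number"}}},"force":{"type":"number"}},"required":["deltas"]}

```bash
mkdir -p pics; ls; python3 - <<'E'
from workcell import robot
import cv2
for n in ("top","side"):
    c=robot.camera(n); cv2.imwrite(f"pics/{n}0.png",c["color"]); print(n,c["fovy"],c["cx"],c["cy"],c["R"],c["t"])
    for k in "bell hood switch_box round_plate square_plate oblong_plate cork_mat socket mug pot".split():
        print(k,[(round(d["p"],2),round(d["at"][0]*640),round(d["at"][1]*480)) for d in robot.recognise(n,k)])
s=robot.state();print(s)
E
```

```text
pics
top 49.27256192562096 327.822736529978 242.38250179679338 [[ 0.02882946 -0.99936683 -0.02085188]
 [-0.9953896  -0.02679314 -0.09209599]
 [ 0.09147899  0.02341082 -0.99553178]] [0.03862869 0.57848451 1.21212218]
bell [(0.76, 353, 300)]
hood [(0.63, 451, 303)]
switch_box [(0.91, 339, 220), (0.91, 393, 186), (0.81, 518, 235)]
round_plate [(0.83, 331, 227), (0.39, 339, 309)]
square_plate [(0.74, 351, 314)]
oblong_plate [(0.65, 460, 312)]
cork_mat [(0.97, 248, 279)]
socket [(0.82, 447, 219)]
mug [(0.95, 249, 208)]
pot [(0.53, 411, 286)]
side 46.32930694565265 305.42508062033653 237.81408257438116 [[ 0.97669933 -0.21448222  0.00746926]
 [-0.11614906 -0.55753959 -0.82198479]
 [ 0.18046553  0.80196445 -0.56946046]] [-0.57194644  0.11744113  1.10619309]
bell [(0.8, 245, 264)]
hood [(0.85, 259, 342)]
switch_box [(0.81, 321, 243), (0.68, 372, 392), (0.61, 316, 150), (0.56, 382, 270)]
round_plate [(0.56, 321, 255)]
square_plate [(0.78, 231, 278)]
oblong_plate [(0.78, 252, 362)]
cork_mat [(0.78, 248, 205), (0.4, 321, 241)]
socket [(0.94, 369, 320)]
mug [(0.75, 313, 187), (0.48, 253, 364)]
pot [(0.63, 268, 301)]
{'t': 1.1, 'q': array([-1.36411577,  0.47699683,  0.02237964,  1.55541973, -0.01148669,
        1.10933283, -0.08308769]), 'qd': array([-0.00233885, -0.000196  ,  0.00091999, -0.00192792, -0.00036563,
        0.00044264,  0.00027365]), 'tau': array([-7.94637599e-04, -5.96311176e+01,  1.60590850e+00, -2.81566858e+01,
        1.24077086e-02,  1.36835333e-03,  1.73658293e-05]), 'tool_pos': array([0.20897082, 0.641833  , 0.2313013 ]), 'ee_rot': array([-6.48677734e-06,  1.56733867e-01,  9.87640873e-01, -1.37289210e-05]), 'force': array([ 0.8224246 , -0.20644728, -0.86147225]), 'ft_torque': array([ 0.03021838, -0.0082758 , -0.02246529]), 'grasp_force': 0.0, 'grip_width': 0.08532693388645653}
```

View pics/top0.png

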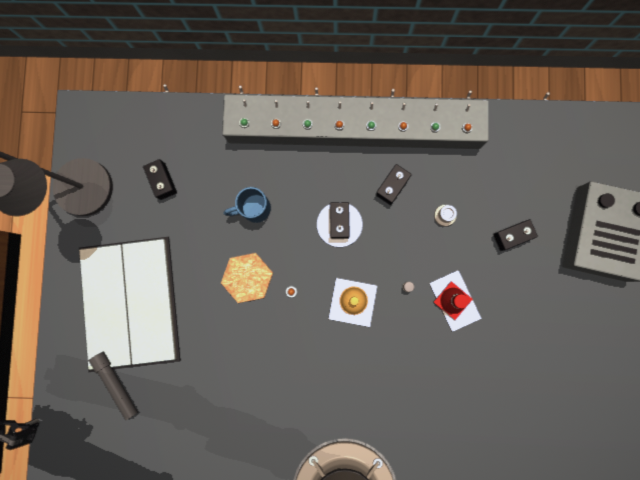

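View pics/side0.png

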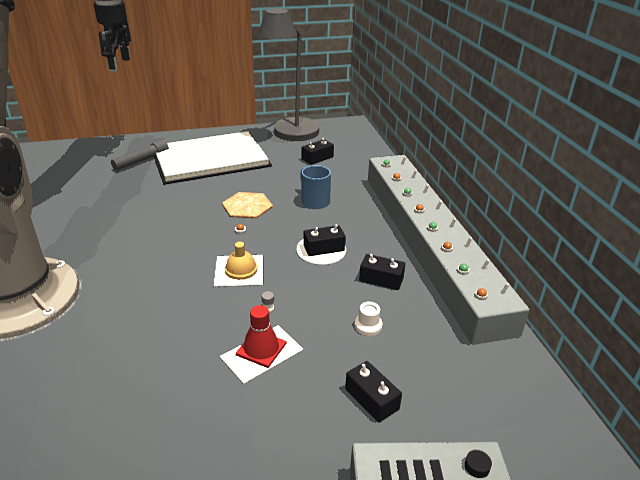

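```bash
cat > h.py <<'E'
import numpy as np, cv2
from scipy.optimize import minimize
from workcell import robot
def ring(r,z,n=40):
    a=np.linspace(0,2*np.pi,n,endpoint=False); return np.c_[r*np.cos(a),r*np.sin(a),0*a+z]
def box(l,w,z0,z1): return np.array([[sx*l/2,sy*w/2,z] for sx in(-1,1) for sy in(-1,1) for z in(z0,z1)])
v=np.vstack
M={ # convex pieces
'bell':[v([ring(.034,0),ring(.034,.008)]),v([ring(.01,.04),ring(.01,.066)])]+[],
'hood':[box(.066,.066,0,.008),v([ring(.031,.008),ring(.016,.058)]),v([ring(.016,.058),ring(.016,.091)])],
'switch_box':[box(.084,.046,0,.042)],
'round_plate':[v([ring(.055,0),ring(.055,.004)])],
'square_plate':[box(.1,.1,0,.004)],
'oblong_plate':[box(.126,.076,0,.004)],
'cork_mat':[v([ring(.055/np.cos(np.pi/6),0,6),ring(.055/np.cos(np.pi/6),.006,6)])],
'pot':[v([ring(.012,0),ring(.012,.035)])],'socket':[v([ring(.026,0),ring(.02,.046)])],
'mug':[v([ring(.036,0),ring(.036,.085)])]}
def proj(c,X):
    f=240/np.tan(np.radians(c['fovy']/2)); P=X@c['R'].T+c['t']
    return P[:,:2]/P[:,2:]*f+[c['cx'],c['cy']]
def ray(c,uv,z):
    f=240/np.tan(np.radians(c['fovy']/2)); d=c['R'].T@np.array([(uv[0]-c['cx'])/f,(uv[1]-c['cy'])/f,1]); o=-c['R'].T@c['t']
    return o+d*(z-o[2])/d[2]
S=4
def sil(c,name,x,y,a,z,win):
    u0,v0,w,h=win; m=np.zeros((h*S,w*S),np.uint8); R=np.array([[np.cos(a),-np.sin(a),0],[np.sin(a),np.cos(a),0],[0,0,1]])
    for p in M[name]:
        q=proj(c,p@R.T+[x,y,z]); q=cv2.convexHull(((q+.5-[u0,v0])*S-.5).astype(np.float32))
        cv2.fillConvexPoly(m,np.round(q*16).astype(np.int32),255,cv2.LINE_8,4)
    return cv2.resize(m,(w,h),interpolation=cv2.INTER_AREA).astype(float)/255
def fit(name,views,x0,z,yaws,ignore={}):
    """views: list of (cam, mask bool, ignore bool)"""
    best=None
    D=[]
    for c,m,ig in views:
        u,w_=np.round(proj(c,np.array([[x0[0],x0[1],z+.03]]))[0]).astype(int)
        u0,v0=max(u-85,0),max(w_-85,0); win=(u0,v0,min(170,640-u0),min(170,480-v0))
        sl=np.s_[win[1]:win[1]+win[3],win[0]:win[0]+win[2]]
        D.append((c,cv2.GaussianBlur(m[sl].astype(float),(0,0),1),~ig[sl],win))
    def cost(p):
        return sum((abs(cv2.GaussianBlur(sil(c,name,p[0],p[1],p[2]/10,z,win),(0,0),1)-m)*k).sum()/m.sum() for c,m,k,win in D)
    for a in yaws:
        s=np.array([*x0,a*10]); r=minimize(cost,s,method='Nelder-Mead',options=dict(initial_simplex=s+np.array([[0,0,0],[.012,0,0],[0,.012,0],[0,0,3]]),xatol=1e-4,fatol=1e-4))
        if best is None or r.fun<best.fun: best=r
    return best.x*[1,1,.1],best.fun
def show(x): return np.round(x,4).tolist()
E
cat > m.py <<'E'
from h import *
cams={n:robot.camera(n) for n in('top','side')}
pts={'bell':(353,300),'hood':(453,302),'switch_box':(339,220),'round_plate':(340,225),'square_plate':(353,303),'oblong_plate':(455,302),'cork_mat':(248,279)}
T={}
for n in cams:
    for k in pts:
        X=ray(cams['top'],pts[k],.02); u=proj(cams[n],X[None])[0]
        ts=robot.trace(n,k)
        ds=[np.hypot(*(np.array(d['at'])*[640,480]-u)) for d in ts]
        if ds and min(ds)<40:
            T[n,k]=ts[int(np.argmin(ds))]['pixels']
        else: print('miss',n,k,ds)
np.savez('tr.npz',**{n+'|'+k:m for (n,k),m in T.items()})
on={'round_plate':'switch_box','square_plate':'bell','oblong_plate':'hood'}
M['bell_']=M['bell']
for k in pts:
    z=.004 if k in on.values() else 0
    x0=ray(cams['top'],pts[k],.02)[:2]
    V=[]
    for n in cams:
        if (n,k) not in T: continue
        m=T[n,k]; ig=np.zeros_like(m)
        if k in on and (n,on[k]) in T:
            ig=cv2.dilate(T[n,on[k]].astype(np.uint8),np.ones((5,5)))>0
        V.append((n,(cams[n],m,ig)))
    ya=[0] if k in('bell','round_plate') else np.arange(0,3.1,.5) if k in('switch_box','oblong_plate') else np.arange(0,1.5,.35)
    print(k,*[(t,show(p),round(e,3)) for t,(p,e) in [('both',fit(k,[b for a,b in V],x0,z,ya))]+[(a,fit(k,[b],x0,z,ya)) for a,b in V]])
E
sed -i "s|^'bell':.*|'bell':[v([ring(.034,0),ring(.034,.008)]),v([ring(.031,.008),ring(.028,.02),ring(.02,.033),ring(.01,.04)]),v([ring(.01,.04),ring(.01,.066)])],|" h.py
time python3 m.py
```

```text
bell ('both', [0.4434, -0.0085, 0.024], np.float64(0.197)) ('top', [0.4428, -0.0089, 0.2032], np.float64(0.03)) ('side', [0.4462, -0.004, -0.014], np.float64(0.066))
hood ('both', [0.4512, -0.243, 0.8869], np.float64(0.123)) ('top', [0.4501, -0.2439, 0.8858], np.float64(0.04)) ('side', [0.4521, -0.2414, 0.8912], np.float64(0.049))
switch_box ('both', [0.6326, 0.0297, 3.1981], np.float64(0.159)) ('top', [0.6318, 0.0292, 0.0484], np.float64(0.04)) ('side', [0.6344, 0.0332, -0.0325], np.float64(0.074))
round_plate ('both', [0.6275, 0.0323, -0.2661], np.float64(0.144)) ('top', [0.6261, 0.0304, 0.1033], np.float64(0.049)) ('side', [0.6285, 0.0335, -0.1007], np.float64(0.02))
square_plate ('both', [0.4401, -0.0057, -0.1574], np.float64(0.22)) ('top', [0.4386, -0.0067, -0.1742], np.float64(0.084)) ('side', [0.4409, -0.0031, 1.4177], np.float64(0.07))
oblong_plate ('both', [0.4495, -0.2492, 0.4603], np.float64(0.139)) ('top', [0.4494, -0.2501, 0.4522], np.float64(0.027)) ('side', [0.452, -0.2477, 3.5976], np.float64(0.049))
cork_mat ('both', [0.4903, 0.2508, 0.8105], np.float64(0.165)) ('top', [0.4884, 0.2489, 0.7863], np.float64(0.034)) ('side', [0.4936, 0.2534, 0.7043], np.float64(0.068))
real	0m24.329s
user	0m18.184s
sys	0m0.132s
```

>>> servo_tool:
  deltas:
    - [-0.95,-0.95,0,0,0,0.8,1]
    - [-0.95,-0.95,0,0,0,0.8,1]
    - [-0.95,-0.95,0,0,0,0.8,1]
    - [-0.95,-0.95,0,0,0,0.8,1]
    - [-0.95,-0.95,0,0,0,0.8,1]
    - [-0.95,-0.95,0,0,0,0.8,1]
    - [-0.95,-0.95,0,0,0,0.8,1]
    - [-0.95,-0.95,0,0,0,0.8,1]
    - [-0.95,-0.95,0,0,0,0.8,1]
  force: 50

```text
t: 3.02
tool_pos: [0.3308, 0.4024, 0.2313]
ee_rot: [-0.0, 0.706, 0.708, 0.0]
force: [-0.0, 0.3, -1.0]
grip_width: 0.0853
grasp_force: 0.0
```

>>> servo_tool:
  deltas:
    - [-1,0.7,0,0,0,0,1]
    - [-1,0.7,0,0,0,0,1]
    - [-1,0.7,0,0,0,0,1]
    - [-1,0.7,0,0,0,0,1]
    - [-1,0.7,0,0,0,0,1]
    - [-1,0.7,0,0,0,0,1]

```text
t: 3.78
tool_pos: [0.4705, 0.2027, 0.2312]
ee_rot: [-0.0, 0.707, 0.707, -0.0]
force: [-0.3, 0.8, -0.5]
grip_width: 0.0854
grasp_force: 0.0
```

>>> servo_tool:
  deltas:
    - [-1,-0.14,0.4,0,0,0,1]
    - [-1,-0.14,0.4,0,0,0,1]
    - [-1,-0.14,0.4,0,0,0,1]
    - [-1,-0.14,0.4,0,0,0,1]
    - [-1,-0.14,0.4,0,0,0,1]
    - [-1,-0.14,0.4,0,0,0,1]
    - [-1,-0.14,0.4,0,0,0,1]

```text
t: 4.65
tool_pos: [0.4432, 0.0042, 0.1517]
ee_rot: [0.0, 0.706, 0.708, 0.001]
force: [0.0, 0.2, -0.0]
grip_width: 0.0852
grasp_force: 0.0
```

>>> servo_tool:
  deltas:
    - [-0.05,0,0.1,0,0,0,1]
    - [-0.05,0,0.25,0,0,0,1]
    - [-0.05,0,0.4,0,0,0,1]
    - [-0.05,0,0.52,0,0,0,1]
    - [-0.05,0,0.52,0,0,0,1]
    - [-0.05,0,0.52,0,0,0,0]
    - [-0.05,0,0.52,0,0,0,0]
    - [-0.05,0,0.52,0,0,0,0]
    - [-0.05,0,0.52,0,0,0,0]
    - [-0.05,0,0.52,0,0,0,0]
    - [-0.05,0,0.52,0,0,0,0]
    - [-0.05,0,0.52,0,0,0,0]

```text
t: 6.15
tool_pos: [0.4433, -0.0076, 0.0478]
ee_rot: [0.0, 0.707, 0.707, 0.001]
force: [-0.2, 1.8, 6.0]
grip_width: 0.0186
grasp_force: 49.0
```

>>> servo_tool:
  deltas:
    - [0,0,-0.1,0,0,0,0]
    - [0,0,-0.25,0,0,0,0]
    - [0.1,0.02,-0.4,0,0,0,0]
    - [0.25,0.05,-0.4,0,0,0,0]
    - [0.45,0.08,-0.4,0,0,0,0]
    - [0.65,0.12,-0.4,0,0,0,0]
    - [0.65,0.12,-0.4,0,0,0,0]

```text
t: 7.02
tool_pos: [0.4665, 0.1257, 0.1269]
ee_rot: [-0.0, 0.705, 0.709, 0.0]
force: [-0.9, -0.3, -2.8]
grip_width: 0.0183
grasp_force: 49.5
```

>>> servo_tool:
  deltas:
    - [0.2,0.03,0,0,0,0,0]
    - [0.4,0.07,0,0,0,0,0]
    - [0.55,0.1,0,0,0,0,0]
    - [0.64,0.115,0,0,0,0,0]
    - [0.64,0.115,0.1,0,0,0,0]
    - [0.64,0.115,0.2,0,0,0,0]
    - [0.64,0.115,0.3,0,0,0,0]
    - [0.64,0.115,0.3,0,0,0,0]

```text
t: 8.02
tool_pos: [0.4884, 0.2482, 0.0659]
ee_rot: [-0.0, 0.708, 0.706, -0.002]
force: [0.8, -0.0, -3.0]
grip_width: 0.0182
grasp_force: 49.4
```

>>> servo_tool:
  deltas:
    - [0,0.01,0.03,0,0,0,0]
    - [0,0.01,0.05,0,0,0,0]
    - [0,0.01,0.065,0,0,0,0]
    - [0,0.01,0.075,0,0,0,0]
    - [0,0.01,0.08,0,0,0,0]
    - [0,0.01,0.08,0,0,0,0]

```text
t: 8.78
tool_pos: [0.4917, 0.2503, 0.0513]
ee_rot: [-0.0, 0.707, 0.707, 0.0]
force: [0.1, 0.4, -3.1]
grip_width: 0.0181
grasp_force: 49.4
```

>>> servo_tool:
  deltas:
    - [0,0,0,0,0,0,1]
    - [0,0,0,0,0,0,1]
    - [0,0,0,0,0,0,1]
    - [0,0,0,0,0,0,1]
    - [0,0,-0.1,0,0,0,1]
    - [0,0,-0.3,0,0,0,1]
    - [0,0,-0.5,0,0,0,1]
    - [-0.3,0,-0.5,0,0,0,1]
    - [-0.6,0,-0.5,0,0,0,1]
    - [-0.9,0,-0.5,0,0,0,1]
    - [-0.95,0,-0.5,0,0,0,1]
    - [-0.95,0,-0.5,0,0,0,1]

```text
t: 10.28
tool_pos: [0.4917, 0.06, 0.1514]
ee_rot: [-0.0, 0.708, 0.706, 0.0]
force: [-0.3, 1.1, 0.0]
grip_width: 0.0852
grasp_force: 0.0
```

```bash
cat > f.py <<'E'
import sys
from h import *
# usage: f.py name x y z yaw0
a=sys.argv
for i in range(1,len(a),5):
    k=a[i]; x,y,z,w=map(float,a[i+1:i+5]); V=[]
    for n in('top','side'):
        c=robot.camera(n); u=proj(c,np.array([[x,y,z+.025]]))[0]
        b=[d for d in robot.trace(n,k) if np.hypot(*(np.array(d['at'])*[640,480]-u))<40]
        if b: V.append((n,(c,b[0]['pixels'],np.zeros((480,640),bool))))
    print(k,[(n,show(p),round(e,3)) for n,(p,e) in [(n,fit(k,[q],(x,y),z,[w])) for n,q in V]])
print(robot.state()['t'])
E
python3 f.py bell .49 .25 .006 0
```

```text
bell [('top', [0.4915, 0.2493, 0.1163], np.float64(0.098)), ('side', [0.4947, 0.2555, -0.2275], np.float64(0.087))]
10.475
```

>>> servo_tool:
  deltas:
    - [-0.3,-0.05,0,0,0,0,1]
    - [-0.6,-0.1,0,0,0,0,1]
    - [-0.9,-0.15,0,0,0,0,1]
    - [-0.95,-0.2,0,0,0,0,1]
    - [-0.95,-0.2,0,0,0,0,1]

```text
t: 11.1
tool_pos: [0.4512, -0.1292, 0.1511]
ee_rot: [-0.0, 0.707, 0.707, 0.0]
force: [0.4, 0.4, 0.3]
grip_width: 0.0854
grasp_force: 0.0
```

>>> servo_tool:
  deltas:
    - [-0.3,0,0,0,0,0,1]
    - [-0.5,0,0,0,0,0,1]
    - [-0.565,0,0,0,0,0,1]
    - [-0.565,0,0.05,0,0,0,1]
    - [-0.565,0,0.1,0,0,0,1]

```text
t: 11.72
tool_pos: [0.4519, -0.2401, 0.1301]
ee_rot: [-0.001, 0.706, 0.708, 0.0]
force: [-0.1, -0.4, 0.4]
grip_width: 0.0851
grasp_force: 0.0
```

>>> servo_tool:
  deltas:
    - [0,0,0.1,0,0,0,1]
    - [0,0,0.25,0,0,0,1]
    - [0,0,0.35,0,0,0,1]
    - [0,0,0.35,0,0,0,1]
    - [0,0,0.35,0,0,0,0]
    - [0,0,0.35,0,0,0,0]
    - [0,0,0.35,0,0,0,0]
    - [0,0,0.35,0,0,0,0]
    - [0,0,0.35,0,0,0,0]
    - [0,0,0.35,0,0,0,0]

```text
t: 12.98
tool_pos: [0.4517, -0.2428, 0.0619]
ee_rot: [0.0, 0.707, 0.707, 0.0]
force: [-2.1, 1.3, 6.1]
grip_width: 0.0309
grasp_force: 49.1
```

>>> servo_tool:
  deltas:
    - [0,0,-0.1,0,0,0,0]
    - [0,0,-0.25,0,0,0,0]
    - [0.1,0,-0.4,0,0,0,0]
    - [0.25,-0.02,-0.4,0,0,0,0]
    - [0.45,-0.03,-0.4,0,0,0,0]
    - [0.6,-0.03,-0.4,0,0,0,0]
    - [0.6,-0.03,-0.4,0,0,0,0]

```text
t: 13.85
tool_pos: [0.4452, -0.1202, 0.141]
ee_rot: [-0.001, 0.706, 0.708, 0.0]
force: [0.0, -0.5, -2.4]
grip_width: 0.0308
grasp_force: 50.2
```

>>> servo_tool:
  deltas:
    - [0.2,-0.03,0,0,0,0,0]
    - [0.4,-0.03,0,0,0,0,0]
    - [0.52,-0.03,0,0,0,0,0]
    - [0.585,-0.03,0,0,0,0,0]
    - [0.585,-0.03,0.1,0,0,0,0]
    - [0.585,-0.03,0.2,0,0,0,0]
    - [0.585,-0.03,0.3,0,0,0,0]
    - [0.585,-0.03,0.35,0,0,0,0]
    - [0.585,-0.03,0.38,0,0,0,0]
    - [0.585,-0.03,0.39,0,0,0,0]
    - [0.585,-0.03,0.395,0,0,0,0]
    - [0.585,-0.03,0.395,0,0,0,0]

```text
t: 15.35
tool_pos: [0.4398, -0.0057, 0.0626]
ee_rot: [0.0, 0.707, 0.707, 0.0]
force: [0.6, -0.1, -1.8]
grip_width: 0.0311
grasp_force: 50.3
```

>>> servo_tool:
  deltas:
    - [0,0,0,0,0,0,1]
    - [0,0,0,0,0,0,1]
    - [0,0,0,0,0,0,1]
    - [0,0,0,0,0,0,1]
    - [0,0,-0.1,0,0,0,1]
    - [0,0,-0.3,0,0,0,1]
    - [0,0,-0.5,0,0,0,1]
    - [0,0,-0.5,0,0,0,1]

```text
t: 16.35
tool_pos: [0.4415, -0.0054, 0.1646]
ee_rot: [0.001, 0.707, 0.707, 0.003]
force: [-1.1, 0.5, 0.2]
grip_width: 0.0856
grasp_force: 0.0
```

>>> servo_tool:
  deltas:
    - [0.05,0.3,0,0,0,0.1,1]
    - [0.1,0.6,0,0,0,0.2,1]
    - [0.18,0.96,0,0,0,0.3,1]
    - [0.18,0.96,0,0,0,0.98,1]
    - [0.18,0.96,0,0,0,0.98,1]
    - [0.18,0.96,0,0,0,0.98,1]
    - [0.18,0.96,0,0,0,0.98,1]
    - [0.18,0.96,0,0,0,0.98,1]
    - [0.18,0.96,0,0,0,0.98,1]
    - [0.18,0.96,0,0,0,0.98,1]
    - [0.18,0.96,0,0,0,0.98,1]
    - [0.18,0.96,0,0,0,0.98,1]

```text
t: 17.85
tool_pos: [0.6315, 0.0301, 0.1621]
ee_rot: [-0.0, 1.0, 0.016, -0.0]
force: [-0.3, -0.1, -0.3]
grip_width: 0.0854
grasp_force: 0.0
```

```bash
python3 f.py hood .44 -.006 .004 .9; python3 - <<'E'
from h import *
s=robot.state(); print(s['tool_pos'],s['ee_rot'],s['q'])
c=robot.camera('wrist'); cv2.imwrite('pics/w1.png',c['color'])
print(show(ray(c,(c['cx'],c['cy']),.046)))
E
```

```text
hood [('top', [0.4374, -0.0063, 0.9004], np.float64(0.061)), ('side', [0.4407, -0.0023, 0.9599], np.float64(0.063))]
18.05
[0.6315966  0.03014908 0.16236629] [-1.62906237e-04  9.99878375e-01  1.55950113e-02  6.79768044e-05] [-0.78542314  0.66362029  0.94906216  1.77120157 -0.62093349  1.03746661
 -1.14357494]
[0.6271, 0.0282, 0.046]
```

View pics/w1.png

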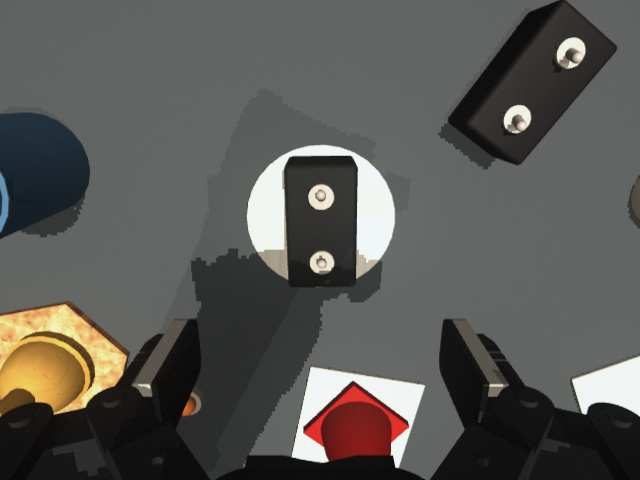

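>>> servo_tool:
  deltas:
    - [0,0,0.2,0,0,0,1]
    - [0,0,0.4,0,0,0,1]
    - [0,0,0.6,0,0,0,1]
    - [0,0,0.7,0,0,0,1]
    - [0,0,0.76,0,0,0,1]
    - [0,0,0.76,0,0,0,1]
    - [0,0,0.76,0,0,0,0]
    - [0,0,0.76,0,0,0,0]
    - [0,0,0.76,0,0,0,0]
    - [0,0,0.76,0,0,0,0]
    - [0,0,0.76,0,0,0,0]
    - [0,0,0.76,0,0,0,0]
  force: 60

```text
t: 19.6
tool_pos: [0.6325, 0.03, 0.0115]
ee_rot: [-0.0, 1.0, 0.015, 0.001]
force: [-1.0, -0.5, 5.9]
grip_width: 0.0449
grasp_force: 63.0
```

>>> servo_tool:
  deltas:
    - [0,0,-0.1,0,0,0,0]
    - [0,0,-0.25,0,0,0,0]
    - [0,0,-0.45,0,0,0,0]
    - [-0.1,0.14,-0.6,0,0,0,0]
    - [-0.24,0.34,-0.6,0,0,0,0]
    - [-0.38,0.54,-0.6,0,0,0,0]
    - [-0.48,0.68,-0.6,0,0,0,0]
    - [-0.48,0.68,-0.6,0,0,0,0]

```text
t: 20.6
tool_pos: [0.5375, -0.1118, 0.1314]
ee_rot: [-0.0, 1.0, 0.012, -0.0]
force: [-0.5, 0.2, -2.1]
grip_width: 0.0454
grasp_force: 62.2
```

>>> servo_tool:
  deltas:
    - [-0.12,0.17,0,0,0,-0.08,0]
    - [-0.26,0.37,0,0,0,-0.16,0]
    - [-0.4,0.57,0,0,0,-0.24,0]
    - [-0.48,0.686,0,0,0,-0.273,0]
    - [-0.48,0.686,0.05,0,0,-0.273,0]
    - [-0.48,0.686,0.2,0,0,-0.273,0]
    - [-0.48,0.686,0.35,0,0,-0.273,0]
    - [-0.48,0.686,0.45,0,0,-0.273,0]
    - [-0.48,0.686,0.5,0,0,-0.273,0]
    - [-0.48,0.686,0.5,0,0,-0.273,0]

```text
t: 21.85
tool_pos: [0.4484, -0.2481, 0.03]
ee_rot: [-0.0, 0.974, 0.228, -0.0]
force: [-0.2, 1.1, -3.1]
grip_width: 0.045
grasp_force: 62.4
```

```bash
python3 - <<'E'
from h import *
c=robot.camera('side'); cv2.imwrite('pics/s2.png',c['color'])
E
```

```text
(no output)
```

View pics/s2.png

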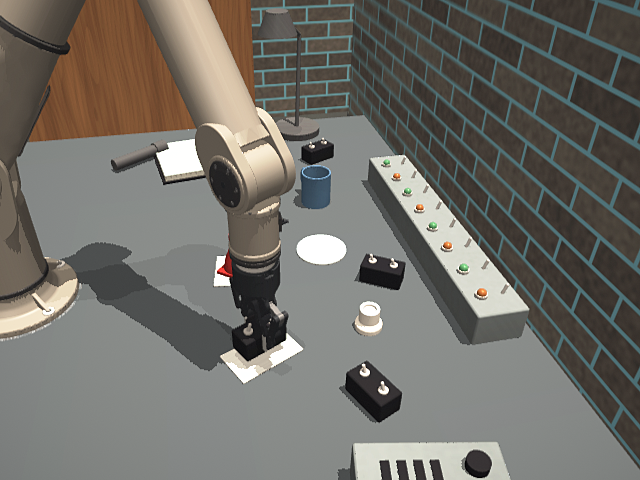

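The box hangs over the oblong plate (about 260,345), parallel to it; the round plate (322,250) is free. I lower it and let go.

>>> servo_tool:
  deltas:
    - [0,0,0.03,0,0,0,0]
    - [0,0,0.06,0,0,0,0]
    - [0,0,0.075,0,0,0,0]
    - [0,0,0.085,0,0,0,0]
    - [0,0,0.092,0,0,0,0]
    - [0,0,0.092,0,0,0,0]
    - [0,0,0.092,0,0,0,1]
    - [0,0,0.092,0,0,0,1]
    - [0,0,0.092,0,0,0,1]
    - [0,0,0.092,0,0,0,1]

```text
t: 23.15
tool_pos: [0.4482, -0.2488, 0.012]
ee_rot: [0.0, 0.974, 0.228, 0.0]
force: [0.1, 0.6, 1.1]
grip_width: 0.0856
grasp_force: 0.0
```

>>> servo_tool:
  deltas:
    - [0,0,-0.1,0,0,0,1]
    - [0,0,-0.3,0,0,0,1]
    - [0,0,-0.6,0,0,0,1]
    - [0,0,-0.7,0,0,0,1]
    - [0,0,-0.7,0,0,-0.707,1]
    - [0,0,-0.7,0,0,-0.707,1]
    - [0,0,-0.7,0,0,-0.707,1]
    - [0,0,-0.7,0,0,-0.707,1]
    - [0,0,-0.7,0,0,-0.707,1]
    - [0,0,-0.7,0,0,-0.707,1]
    - [0,0,-0.7,0,0,-0.707,1]
    - [0,0,-0.7,0,0,-0.707,1]

```text
t: 24.65
tool_pos: [0.4479, -0.2489, 0.1519]
ee_rot: [-0.0, 0.709, 0.706, 0.0]
force: [-0.3, 0.3, 0.2]
grip_width: 0.0855
grasp_force: 0.0
```

>>> servo_tool:
  deltas:
    - [0.3,0.1,0,0,0,0,1]
    - [0.6,0.3,0,0,0,0,1]
    - [0.9,0.5,0,0,0,0,1]
    - [1,0.5,0,0,0,0,1]
    - [1,0.5,0,0,0,0,1]
    - [1,0.5,0,0,0,0,1]

```text
t: 25.4
tool_pos: [0.5478, -0.0496, 0.1518]
ee_rot: [0.0, 0.708, 0.706, -0.0]
force: [-1.0, -0.0, 0.4]
grip_width: 0.0857
grasp_force: 0.0
```

>>> servo_tool:
  deltas:
    - [0.3,-0.05,0,0,0,0,1]
    - [0.6,-0.1,0,0,0,0,1]
    - [0.9,-0.2,0,0,0,0,1]
    - [0.95,-0.28,0,0,0,0,1]
    - [0.95,-0.28,0,0,0,0,1]

```text
t: 26.02
tool_pos: [0.4914, 0.1407, 0.1519]
ee_rot: [-0.0, 0.707, 0.707, -0.0]
force: [0.1, -0.6, 0.0]
grip_width: 0.0855
grasp_force: 0.0
```

>>> servo_tool:
  deltas:
    - [0.3,0,0,0,0,0,1]
    - [0.5,0,0,0,0,0,1]
    - [0.55,0,0,0,0,0,1]
    - [0.55,0,0.1,0,0,0,1]
    - [0.55,0,0.2,0,0,0,1]
    - [0.55,0,0.2,0,0,0,1]

```text
t: 26.78
tool_pos: [0.4926, 0.2479, 0.1109]
ee_rot: [0.0, 0.709, 0.705, -0.002]
force: [0.5, 1.1, 0.4]
grip_width: 0.0853
grasp_force: 0.0
```

>>> servo_tool:
  deltas:
    - [0,0,0.1,0,0,0,1]
    - [0,0,0.2,0,0,0,1]
    - [0,0,0.3,0,0,0,1]
    - [0,0,0.305,0,0,0,1]
    - [0,0,0.305,0,0,0,0]
    - [0,0,0.305,0,0,0,0]
    - [0,0,0.305,0,0,0,0]
    - [0,0,0.305,0,0,0,0]
    - [0,0,0.305,0,0,0,0]
    - [0,0,0.305,0,0,0,0]
    - [0,0,0.305,0,0,0,0]
  force: 50

```text
t: 28.15
tool_pos: [0.4924, 0.2514, 0.0515]
ee_rot: [-0.0, 0.707, 0.707, 0.0]
force: [-2.2, -0.5, 5.1]
grip_width: 0.0181
grasp_force: 48.6
```

>>> servo_tool:
  deltas:
    - [0,0,-0.1,0,0,0,0]
    - [0,0,-0.25,0,0,0,0]
    - [-0.1,0,-0.4,0,0,0,0]
    - [-0.25,0.1,-0.45,0,0,0,0]
    - [-0.45,0.25,-0.45,0,0,0,0]
    - [-0.6,0.35,-0.45,0,0,0,0]
    - [-0.6,0.35,-0.45,0,0,0,0]

```text
t: 29.02
tool_pos: [0.5634, 0.1271, 0.1409]
ee_rot: [0.001, 0.709, 0.705, -0.0]
force: [-0.1, 0.8, -2.4]
grip_width: 0.0178
grasp_force: 49.2
```

>>> servo_tool:
  deltas:
    - [-0.2,0.15,0,0,0,0,0]
    - [-0.4,0.28,0,0,0,0,0]
    - [-0.495,0.325,0,0,0,0,0]
    - [-0.495,0.325,0.1,0,0,0,0]
    - [-0.495,0.325,0.2,0,0,0,0]
    - [-0.495,0.325,0.3,0,0,0,0]
    - [-0.495,0.325,0.38,0,0,0,0]
    - [-0.495,0.325,0.42,0,0,0,0]
    - [-0.495,0.325,0.44,0,0,0,0]
    - [-0.495,0.325,0.45,0,0,0,0]
    - [-0.495,0.325,0.455,0,0,0,0]
    - [-0.495,0.325,0.455,0,0,0,0]

```text
t: 30.52
tool_pos: [0.6275, 0.0321, 0.0503]
ee_rot: [0.0, 0.707, 0.707, 0.0]
force: [-0.4, -0.1, -2.0]
grip_width: 0.0182
grasp_force: 49.5
```

>>> servo_tool:
  deltas:
    - [0,0,0,0,0,0,0]
    - [0,0,0,0,0,0,1]
    - [0,0,0,0,0,0,1]
    - [0,0,0,0,0,0,1]
    - [0,0,0,0,0,0,1]
    - [0,0,-0.1,0,0,0,1]
    - [0,0,-0.3,0,0,0,1]
    - [0,0,-0.6,0,0,0,1]
    - [0,0,-0.8,0,0,0,1]
    - [0.8,-0.3,-0.8,0,0,0,1]
    - [0.8,-0.3,-0.8,0,0,0,1]
    - [0.8,-0.3,-0.8,0,0,0,1]

```text
t: 32.02
tool_pos: [0.5664, 0.195, 0.2115]
ee_rot: [-0.0, 0.707, 0.708, 0.001]
force: [0.4, 0.4, -0.5]
grip_width: 0.0856
grasp_force: 0.0
```

>>> servo_tool:
  deltas:
    - [0.8,-0.3,0,0,0,0,1]
    - [0.8,-0.3,0,0,0,0,1]
    - [0.8,-0.3,0,0,0,0,1]
    - [0.8,-0.3,0,0,0,0,1]
    - [0.8,-0.3,0,0,0,0,1]

```text
t: 32.65
tool_pos: [0.508, 0.3512, 0.2109]
ee_rot: [0.0, 0.708, 0.707, 0.0]
force: [1.2, -1.2, 0.3]
grip_width: 0.0856
grasp_force: 0.0
```

```bash
python3 f.py bell .6275 .0323 .004 0 hood .44 -.006 .004 .9 switch_box .4495 -.2492 .004 .46; python3 - <<'E'
from h import *
c=robot.camera('top'); cv2.imwrite('pics/t3.png',c['color'])
for k in('socket','mug','pot'): print(k,[np.round(np.array(d['at'])*[640,480]).tolist() for d in robot.recognise('top',k)])
E
```

```text
bell [('top', [0.6261, 0.0304, 0.201], np.float64(0.082)), ('side', [0.6302, 0.0349, -0.0558], np.float64(0.063))]
hood [('top', [0.438, -0.006, 0.894], np.float64(0.061)), ('side', [0.4407, -0.0037, 0.8782], np.float64(0.047))]
switch_box [('top', [0.4464, -0.2486, 0.4639], np.float64(0.044))]
33.25
socket [[446.0, 218.0], [445.0, 301.0]]
mug [[250.0, 207.0]]
pot [[255.0, 205.0]]
```

View pics/t3.png

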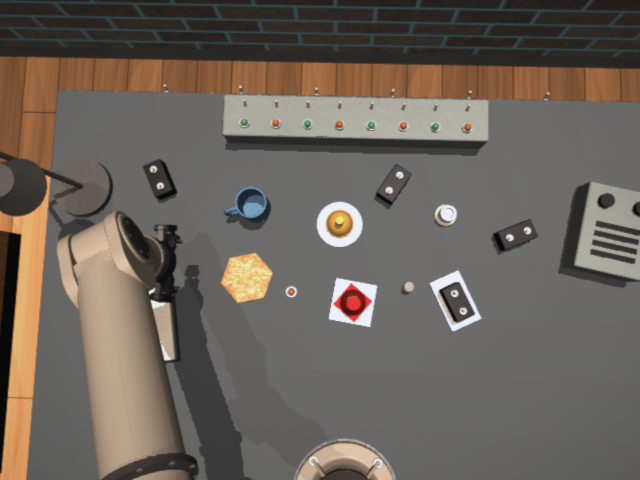

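The picture shows the bell centred on the round plate (340,224), the hood centred on the square plate (353,302) and the box lengthwise on the oblong plate (456,301). The socket, mug and pot haven't moved, so I hand the job in.

```bash
python3 -c "
from workcell import robot
print(robot.job_done())"
```

```text
the job is handed in; nothing more can be done
None
```

The job is handed in: the bell (after a stop on the cork mat), hood and switch box each stand upright on their own plates, within about 3 mm of centre by my camera measurements; the judge's verdict was not returned.

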